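Load the photometer filter and hold the shutter open at the mark

ROBOT

A 6-joint arm with a two-finger parallel gripper is mounted at the origin on the work surface. World frame = base frame: x ahead of the robot, y to its left, z up, the work surface at z = 0. Lengths are in m, angles in degrees, forces in N, time in s.
With the tool pointing down it reaches from about 0.375 to 0.9 m from the base axis. Payload 3.1 kg.
Tool frame: the origin (TCP) lies on the centre line of the jaws, within the pads' length; the fingertips stand 11 mm ahead of it and the grasp point (between the pads) lies 8 mm behind it; z points along the fingers, y is the line along which they close (so a half turn about z gives the same grasp; the last joint's range is limited). The gripper opens to 87 mm and grips with 3 to 60 N. Pads are 19 mm wide; open, the fingers measure 117 mm over their backs; the gripper's body (75 mm by 190 mm) begins 51 mm behind the grasp point.
Start: joints at [-78.696, 30.224, 82.088, -0, 67.689, -10.227], TCP at [0.229, -0.581, 0.234] pointing down, gripper open.
Joint ranges: [-176.69, 176.69], [-43.24, 126.21], [12.49, 139.97], [-82, 262], [0, 151.66], [-163.58, 163.58]. Speed limits (degrees/s): [159.86, 159.86, 180, 180, 180, 180].

INTERFACE

Orientations are given as a 3x3 rotation matrix whose columns are the frame's x, y, z axes.
In Python, from rig import * gives the robot as it stands.
- The arm moves only by the shell command python3 -m inch 'ROWS'. ROWS is JSON, a list of rows, each an object of numbers: "gripper": the opening in per cent of the stroke, from 0 (shut) to 100 (fully open); "dx", "dy", "dz": the shift along the tool's x, y, z in mm; "turn": the turn about the tool's z in rad. A call has 1 to 12 rows; each row is the pose to reach, as a shift and turn from the pose commanded when the call began, along the tool's axes at that moment; what a row does not reach only later rows make up. A row lasts 1/10 s, in which the tool goes at most 50 mm and 8.59 degrees, less where a joint would pass 70% of its speed; a pose out of reach is approached as far as the arm can. A call with a gripper value outside its range is refused whole. The fingers move at their own pace and stop on an object; the grip force is fixed at half the most. Time passes only in rows, so rows that repeat a pose let the fingers close. It gives the time, the measured TCP pose, the force and the opening at its end, in the units of the state.
- read_state(): the state, without advancing time (a new reading comes with each control period).
- capture(name): name is "scene" or "top" or "wrist"; returns the picture (420x560x3 uint8, red, green, blue); there is no depth.
- get_calibration(name): a dict with "camera_matrix" (3x3 intrinsics, pixels), "world_to_cam" (4x4, takes a point from world to camera coordinates); the wrist camera has in their place "T_tool_cam" (4x4, takes a point from camera to tool coordinates, whose origin is the TCP and whose axes are the flange's). Camera axes: x right, y down, z forward; pixel columns grow to the right and rows downward; lengths in m; the calibration is good to about 2 mm. A picture is of the moment at which its call begins: read the wrist's pose just before it. get_calibration takes no time and is no camera call.
- hand_in(): hands the job in, once; it reports no verdict.
Trained networks look in the newest picture that a camera, given by its name, has taken for a name from the list of things; names that differ only in an ending like _2 or _b are one class to them, and where a whole thing is asked for, a point or a joint stands for the part that bears it (a point fixed in the world has none). Each returns a list of dicts, best first, with "score" (0 to 1); they miss things now and then, are a little off and sometimes report something else, mostly with a low value. They report only what shows in the picture. A call takes as long as a camera call. They do not tell look-alikes from the thing itself.
- recognise(camera, query): "extent" ([centre column, centre row, width, height] in pixels, round what is visible of it).
The state is a dict: "time_s": time; "joint_positions": joint angles; "qvel": joint speeds; "tau": joint torques, N m; "position": TCP position; "tcp_rot": TCP orientation; "force": force on the tool from outside, world axes, zero at the start; "moment": the same for the moment, N m; "opening": opening from 0.0 (shut) to 1.0 (fully open).
Only numpy, scipy, OpenCV 4.12 (cv2) and the standard library are available. Lean on these libraries where they do the work, as an engineer would, in place of code of your own. Each camera call takes 0.05 s, during which the arm holds its last target. There are 200 camera calls.

TASK

Take the amber filter block from the tray and press it into the well on top of the photometer until its shoulder is flush with the deck, while the shutter slide is still home. Then pull the red spring-return shutter slide out until its pointer stands at the middle of the green mark, and keep hold of it: finish while still holding it there. Leave the other filters, the glassware, the bottle and the green mark where they are.

Things in the scene. Friction and masses are not known exactly. Their poses are not given: they have to be found in the camera images.
- amber_center (a point): The AMBER filter block: loose, upright, 60 mm tall, 50 to 100 g. Lower part: black, 40 mm along its x by 26 mm along its y, 28 mm tall, flat shoulder on top. Standing on the middle of the shoulder: an amber grip tab 14 mm thick along x, 26 mm wide along y, 32 mm tall. This point is the block's centre, 30 mm above its underside (2 mm above the shoulder). The same after half a turn about z.
- green_center (a point): Bystander: a block of the same shape with a green tab, standing on the same tray; same point.
- blue_center (a point): Bystander: a block of the same shape with a blue tab, standing on the same tray; same point.
- tray: Fixed flat blue tray, 85 mm along x by 215 mm along y, 6 mm thick, on which the three filter blocks stand upright in a row along y, 70 mm apart, in any order. Origin: centre of its underside.
- photometer: Fixed bench photometer: white box 140 mm along its x by 170 mm along its y, flat top (deck) 60 mm above the bench, turned up to about 15 degrees. The shutter slide comes out of its +y side over a grey sill 8 mm high that reaches 213 mm along +y from the origin. Origin: centre of the box's underside.
- well (a point): Centre of the mouth of the filter well in the photometer's deck, 60 mm above the bench; axes as the photometer. Opening 43 mm along x by 29 mm along y (1.5 mm play on every side of a block), 28 mm deep, flat floor. With a block fully home its shoulder is flush with the deck, its centre point 2 mm above this point and its tab standing 32 mm above the deck.
- well_floor (a point): Middle of the well's floor, 28 mm below its mouth. In each of the two x-side walls, 13 mm above the floor, a sprung steel ball pinches the block: it does not drop home by its own weight but needs pressing down with about 4 to 8 N, and then stays home.
- shutter (a joint): Pull-out of the spring-return shutter slide, m: 0 fully home (sprung against its stop), growing as it is pulled along the photometer's +y, end stop at 0.07. The spring pulls back with about 5 N at home, rising 1 N per 10 mm; let go, it snaps home.
- shutter_grip (a point): Grip point in the slide's red paddle, 55 mm above the bench, moving with it. The paddle is upright, 30 mm along the photometer's x, 12 mm thick along y, from 14 to 78 mm above the bench, this point on its vertical middle line. At home there is a 35 mm gap between paddle and box, crossed by a 10 mm rod 30 mm above the bench.
- pointer (a point): Tip of the thin red pointer (3 mm wide, 15 to 19 mm above the bench) that sticks out 23 mm from the foot of the paddle towards the photometer's +x; moves with the slide. It has the same y as the grip point in the photometer's axes.
- mark (a point): The mark: middle of the near face of a bright green block, 8 mm wide along the photometer's y, 18 mm along x, its top 18 mm above the bench, on the sill's +x side, 2 mm beyond the pointer's tip. It is set 30 to 55 mm along +y from the pointer's home place and differs each time. Stiff, and not to be shifted.
- beaker: Bystander: loose glass beaker, 60 mm across, 75 mm tall. Origin: centre of its underside.
- jar: Bystander: loose brown jar with white cap, 48 mm across, 65 mm tall. Origin: centre of its underside.
- washbottle: Bystander: loose white wash bottle, 68 mm across, 180 mm tall with its spout. Origin: centre of its underside.
Mind the look-alikes: they are no part of the job. Leave any pink or white look-alike of the part that bears amber_center alone.

How it is judged (in metres and radians):
On the way, in this order (a step that is already met when the one before it is completed fails the run):
1. the amber filter is pressed fully home in the well while the shutter slide is still home (z of amber_center in the frame of well below 0.0035 m and distance between amber_center and well below 0.006 m and angle between the z axis of amber_center and the z axis of well, either way round below 0.06 rad and angle between the x axis of amber_center and the x axis of well, either way round below 0.15 rad and value of joint shutter below 0.006 m), for 0.2 s.
2. the slide is pulled until its pointer stands at the green mark (y of pointer in the frame of mark between -0.004 and 0.004 m and contact force between the fingers and shutter above 2 N), for 0.3 s.
At the end, for the whole second after the job is handed in: Amber filter fully home and upright in the well (flush to 1.5 mm); pointer within 4 mm of the mark's middle and still, with the fingers holding the slide against its spring (over 2 N); mark not shifted 3 mm; bystanders within 20 mm of where they began (all of step 2 and z of amber_center in the frame of well below 0.0035 m and distance between amber_center and well below 0.006 m and angle between the z axis of amber_center and the z axis of well, either way round below 0.06 rad and angle between the x axis of amber_center and the x axis of well, either way round below 0.15 rad and velocity of joint shutter between -0.01 and 0.01 m/s and distance of mark from where it was at the start of the episode below 0.003 m and distance of each of green_center, blue_center, beaker, jar, washbottle from where it was at the start of the episode below 0.02 m); the arm keeps its last pose, push and grip.
It fails at once if another filter, the beaker, the jar or the wash bottle is moved by more than 30 mm (distance of any of green_center, blue_center, beaker, jar, washbottle from where it was at the start of the episode above 0.03 m).
It also fails if it takes over 64 s, if anything falls off the work surface, if the arm or the gripper's body presses on something with over 40 N, if the wrist force passes 120 N, or if a joint passes its speed limit or range.

## Working session

There is one attempt and no reset: what is moved stays moved. The work goes in short steps, Python scripts to look and compute and a shell command to move; the robot and the scene stay as the last step left them, time stands still between calls to the robot, and variables do not carry over. Pictures are saved under pics/ and viewed, on a budget of 10 in all, crops included, one or two more only if the job needs it, and the job is handed in when it is done.

```bash
mkdir -p pics; ls; python3 - <<'E'
from rig import *
import cv2,numpy as np
for c in ["scene","top"]:
    im=capture(c); cv2.imwrite(f"pics/{c}0.png",im[:,:,::-1])
    k=get_calibration(c); print(c,np.round(k["camera_matrix"],1).tolist(),np.round(k["world_to_cam"],3).tolist())
    for q in ["amber_center","photometer","well","tray","shutter_grip","pointer","mark"]:
        print(q,[(np.round(d["extent"]).tolist(),round(d["score"],2)) for d in recognise(c,q)[:3]])
s=read_state();print(s["time_s"],s["position"],s["tcp_rot"])
E
```

```text
pics
scene [[465.8, 0.0, 276.2], [0.0, 465.8, 209.1], [0.0, 0.0, 1.0]] [[-0.56, 0.828, -0.016, 0.328], [0.466, 0.3, -0.833, -0.184], [-0.685, -0.474, -0.554, 1.583], [0.0, 0.0, 0.0, 1.0]]
amber_center [([371.0, 251.0, 17.0, 26.0], 0.79), ([339.0, 232.0, 18.0, 26.0], 0.63), ([401.0, 236.0, 18.0, 25.0], 0.57)]
photometer [([228.0, 226.0, 108.0, 81.0], 0.71)]
well [([227.0, 227.0, 113.0, 81.0], 0.65)]
tray [([398.0, 275.0, 98.0, 53.0], 0.73), ([229.0, 228.0, 110.0, 85.0], 0.6), ([248.0, 231.0, 18.0, 29.0], 0.19)]
shutter_grip [([247.0, 229.0, 16.0, 26.0], 0.78)]
pointer [([246.0, 232.0, 20.0, 26.0], 0.83)]
mark []
top [[398.0, 0.0, 278.0], [0.0, 398.0, 220.7], [0.0, 0.0, 1.0]] [[-0.003, -1.0, -0.015, -0.022], [-0.986, 0.005, -0.165, 0.559], [0.165, 0.014, -0.986, 0.919], [0.0, 0.0, 0.0, 1.0]]
amber_center [([174.0, 238.0, 17.0, 20.0], 0.75), ([218.0, 251.0, 21.0, 14.0], 0.75), ([162.0, 278.0, 20.0, 16.0], 0.7)]
photometer [([317.0, 203.0, 124.0, 64.0], 0.91)]
well [([318.0, 203.0, 122.0, 64.0], 0.7)]
tray [([152.0, 241.0, 85.0, 38.0], 0.79)]
shutter_grip [([300.0, 195.0, 20.0, 17.0], 0.56)]
pointer []
mark [([318.0, 203.0, 125.0, 65.0], 0.72), ([296.0, 197.0, 20.0, 19.0], 0.27)]
0.8 [ 0.22940252 -0.58136522  0.23358288] [[ 9.30222240e-01  3.66996709e-01 -7.20361671e-06]
 [ 3.66996708e-01 -9.30222238e-01 -6.69252638e-05]
 [-3.12623160e-05  5.96116652e-05 -9.99999998e-01]]
```

View pics/top0.png

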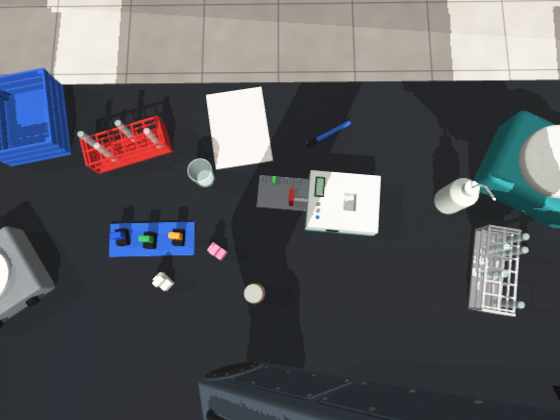

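View pics/scene0.png

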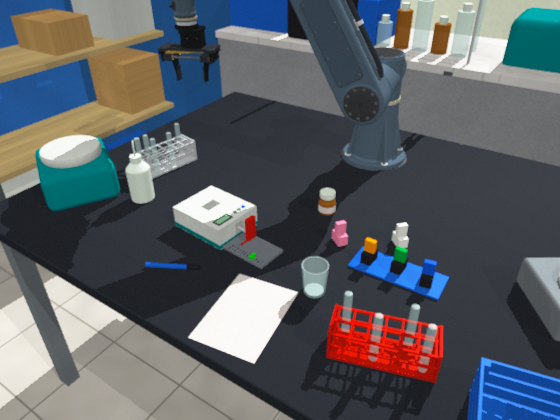

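The top view shows the amber tab at (175,237), green at (145,239) and blue at (121,237) on the tray. The photometer deck centre is at about (343,203), its well at (350,202), the paddle at (292,197) and the mark at (274,180). Pink and white look-alikes stand at (217,251) and (163,281). I'll get rough positions from these.

```bash
cat > h.py <<'E'
from rig import *
import numpy as np,cv2
def cam(c,s=None):
    k=get_calibration(c);K=np.array(k["camera_matrix"])
    if c=="wrist":
        s=s or read_state();T=np.eye(4);T[:3,:3]=s["tcp_rot"];T[:3,3]=s["position"]
        W=np.linalg.inv(T@np.array(k["T_tool_cam"]))
    else: W=np.array(k["world_to_cam"])
    return K,W
def back(KW,uv,z):
    K,W=KW;R,t=W[:3,:3],W[:3,3];C=-R.T@t
    d=R.T@np.linalg.solve(K,[uv[0],uv[1],1]);return C+d*(z-C[2])/d[2]
def proj(KW,p):
    K,W=KW;q=K@(W[:3,:3]@np.array(p,float)+W[:3,3]);return q[:2]/q[2]
def totool(p,s=None):
    "mm shift along tool axes to bring TCP to p"
    s=s or read_state();return np.array(s["tcp_rot"]).T@(np.array(p)-s["position"])*1e3
E
python3 - <<'E'
from h import *
k=cam("top")
for n,uv,z in [("amber",(175,237),.066),("green",(145,239),.066),("blue",(121,237),.066),("well",(350,202),.06),("paddle",(292,191),.078),("mark",(274,180),.018),("box TL",(309,171),.06),("box TR",(381,174),.06),("box BR",(378,235),.06),("box BL",(306,230),.06),("trayTL",(110,223),.006),("trayTR",(195,222),.006),("trayBR",(194,255),.006),("trayBL",(109,257),.006),("pink",(217,247),.06),("white",(163,279),.06),("jar",(255,293),.065),("beaker",(200,172),.075)]:
    print(n,np.round(back(k,uv,z),3))
w=get_calibration("wrist");print(np.round(w["T_tool_cam"],3),np.round(w["camera_matrix"]))
print(np.round(totool((.49,.27,.25)),0))
E
```

```text
amber [0.518 0.219 0.066]
green [0.513 0.29  0.066]
blue [0.518 0.348 0.066]
well [ 0.601 -0.198  0.06 ]
paddle [ 0.625 -0.059  0.078]
mark [ 0.668 -0.014  0.018]
box TL [ 0.679 -0.101  0.06 ]
box TR [ 0.67  -0.275  0.06 ]
box BR [ 0.521 -0.261  0.06 ]
box BL [ 0.534 -0.091  0.06 ]
trayTL [0.562 0.403 0.006]
trayTR [0.563 0.186 0.006]
trayBR [0.48  0.186 0.006]
trayBL [0.476 0.4   0.006]
pink [0.494 0.12  0.06 ]
white [0.419 0.245 0.06 ]
jar [0.387 0.029 0.065]
beaker [0.674 0.162 0.075]
[[-0.001 -0.955 -0.296  0.081]
 [ 1.    -0.001 -0.001  0.001]
 [ 0.001 -0.296  0.955 -0.151]
 [ 0.     0.     0.     1.   ]] [[329.   0. 271.]
 [  0. 329. 212.]
 [  0.   0.   1.]]
[ 555. -696.  -16.]
```

```bash
R='{"dx":492,"dy":-345,"dz":-66,"turn":-1.195}'; python3 -m inch '[{"dx":492,"dy":-345,"dz":-66,"turn":-1.195},{"dx":492,"dy":-345,"dz":-66,"turn":-1.195},{"dx":492,"dy":-345,"dz":-66,"turn":-1.195},{"dx":492,"dy":-345,"dz":-66,"turn":-1.195},{"dx":492,"dy":-345,"dz":-66,"turn":-1.195},{"dx":492,"dy":-345,"dz":-66,"turn":-1.195},{"dx":492,"dy":-345,"dz":-66,"turn":-1.195},{"dx":492,"dy":-345,"dz":-66,"turn":-1.195},{"dx":492,"dy":-345,"dz":-66,"turn":-1.195},{"dx":492,"dy":-345,"dz":-66,"turn":-1.195},{"dx":492,"dy":-345,"dz":-66,"turn":-1.195},{"dx":492,"dy":-345,"dz":-66,"turn":-1.195}]'
```

```text
invalid input
```

```bash
python3 -m inch '[{"gripper":100,"dx":492,"dy":-345,"dz":-66,"turn":-1.195},{"gripper":100,"dx":492,"dy":-345,"dz":-66,"turn":-1.195},{"gripper":100,"dx":492,"dy":-345,"dz":-66,"turn":-1.195},{"gripper":100,"dx":492,"dy":-345,"dz":-66,"turn":-1.195},{"gripper":100,"dx":492,"dy":-345,"dz":-66,"turn":-1.195},{"gripper":100,"dx":492,"dy":-345,"dz":-66,"turn":-1.195},{"gripper":100,"dx":492,"dy":-345,"dz":-66,"turn":-1.195},{"gripper":100,"dx":492,"dy":-345,"dz":-66,"turn":-1.195},{"gripper":100,"dx":492,"dy":-345,"dz":-66,"turn":-1.195},{"gripper":100,"dx":492,"dy":-345,"dz":-66,"turn":-1.195},{"gripper":100,"dx":492,"dy":-345,"dz":-66,"turn":-1.195},{"gripper":100,"dx":492,"dy":-345,"dz":-66,"turn":-1.195}]'
```

```text
time_s: 2.0
position: [0.5589, -0.0817, 0.2996]
tcp_rot: [[-0.0, 1.0, 0.001], [1.0, 0.0, -0.0], [-0.0, 0.001, -1.0]]
force: [0.4, -0.3, 0.1]
opening: 1.001
```

```bash
python3 - <<'E'
from h import *
import json
s=read_state();print(s["position"],np.abs(s["qvel"]).max())
im=capture("wrist");cv2.imwrite("pics/w1.png",im[:,:,::-1])
np.save("w1K.npy",cam("wrist",s)[0]);np.save("w1W.npy",cam("wrist",s)[1])
cv2.imwrite("pics/w1b.png",cv2.resize(im[:,:,::-1],(800,600),interpolation=cv2.INTER_CUBIC))
E
```

```text
[ 0.55886368 -0.08169405  0.29955993] 50.94777666477104
```

View pics/w1b.png

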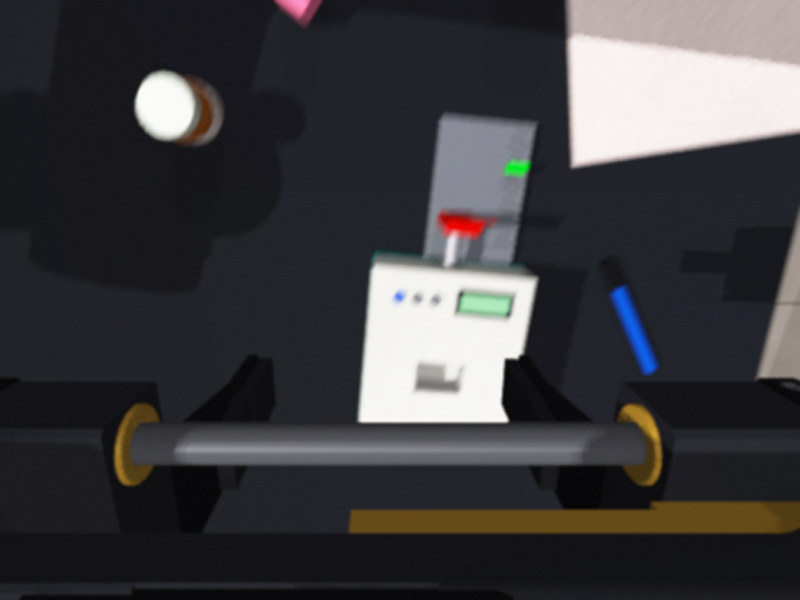

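The wrist picture (scaled 1.43x) shows the deck with the well at about (438,377), the paddle at (465,222), the mark at (517,168) and the sill corners at (438,116) and (536,124). The arm was still settling, so I'll step closer and settle before measuring.

```bash
python3 -m inch '[{"gripper":100,"dx":-20,"dy":30,"dz":80},{"gripper":100,"dx":-20,"dy":30,"dz":80},{"gripper":100,"dx":-20,"dy":30,"dz":80},{"gripper":100,"dx":-20,"dy":30,"dz":80},{"gripper":100,"dx":-20,"dy":30,"dz":80}]'; python3 - <<'E'
from h import *
s=read_state();print(s["position"],np.abs(s["qvel"]).max())
im=capture("wrist");cv2.imwrite("pics/w2.png",im[:,:,::-1])
K,W=cam("wrist",s);np.savez("w2.npz",K=K,W=W)
for q in ["photometer","shutter_grip","pointer","mark"]:
    print(q,[(np.round(d["extent"],1).tolist(),round(d["score"],2)) for d in recognise("wrist",q)[:2]])
c=im[40:300,220:420,::-1];cv2.imwrite("pics/w2c.png",cv2.resize(c,None,fx=2.3,fy=2.3,interpolation=cv2.INTER_CUBIC))
E
```

```text
[ 0.56320802 -0.07512513  0.30069517] 9.38815935682988
photometer [([307.0, 190.8, 125.2, 204.0], 0.77)]
shutter_grip [([316.9, 176.2, 41.9, 36.6], 0.69)]
pointer [([320.4, 175.9, 39.5, 34.9], 0.89)]
mark []invalid input
```

View pics/w2c.png

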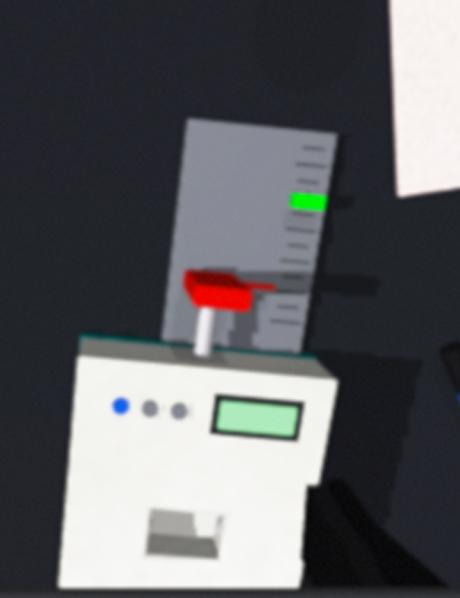

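The row needs every key. The crop is still clear: the well mouth is at about (185,533), the pointer tip at (273,287) and the mark at (308,202). I'll repeat the move with all keys and measure there.

```bash
python3 -m inch '[{"gripper":100,"dx":-20,"dy":30,"dz":80,"turn":0},{"gripper":100,"dx":-20,"dy":30,"dz":80,"turn":0},{"gripper":100,"dx":-20,"dy":30,"dz":80,"turn":0},{"gripper":100,"dx":-20,"dy":30,"dz":80,"turn":0},{"gripper":100,"dx":-20,"dy":30,"dz":80,"turn":0},{"gripper":100,"dx":-20,"dy":30,"dz":80,"turn":0}]'; python3 - <<'E'
from h import *
s=read_state();print(s["position"],np.abs(s["qvel"]).max())
im=capture("wrist");cv2.imwrite("pics/w2.png",im[:,:,::-1])
K,W=cam("wrist",s);np.savez("w2.npz",K=K,W=W)
print(np.round(proj((K,W),(.601,-.198,.06))))
c=im[60:320,200:440,::-1];cv2.imwrite("pics/w2c.png",cv2.resize(c,None,fx=2.3,fy=2.3,interpolation=cv2.INTER_CUBIC))
E
```

```text
time_s: 2.9
position: [0.5884, -0.1041, 0.2212]
tcp_rot: [[0.0, 1.0, 0.003], [1.0, -0.0, -0.001], [-0.001, 0.003, -1.0]]
force: [-0.2, -0.0, 0.2]
opening: 0.997
[ 0.58838213 -0.10406122  0.22118581] 0.407731136209626
[283. 281.]
```

View pics/w2c.png

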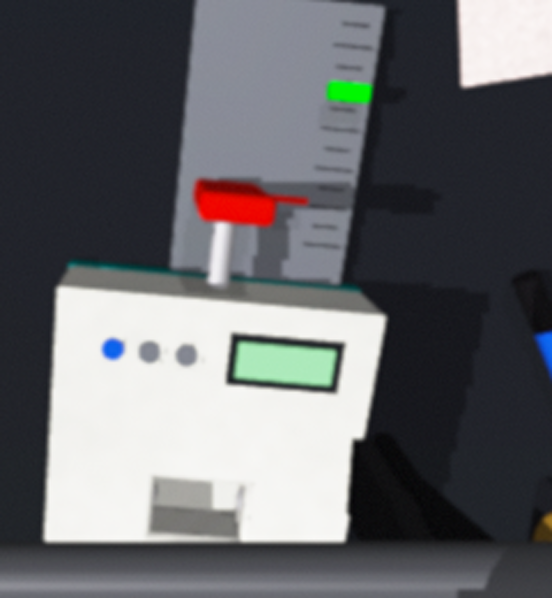

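The well mouth corners in the crop are about (153,476), (243,484), (238,543) and (149,534). The deck front corners are (57,287) and (386,317), the pointer tip is (307,201) and the mark top spans (328..371, 81..103).

```bash
python3 - <<'E'
from h import *
d=np.load("w2.npz");k=(d["K"],d["W"])
def b(c,z): return back(k,((c[0]+.5)/2.3-.5+200,(c[1]+.5)/2.3-.5+60),z)
w=np.array([b(c,.06) for c in [(153,476),(243,484),(238,543),(149,534)]]);print(np.round(w,4),"mean",w.mean(0).round(4))
print("sizes",[round(np.linalg.norm(w[i]-w[(i+1)%4])*1e3,1) for i in range(4)])
f=np.array([b((57,287),.06),b((386,317),.06)]);v=f[1]-f[0];print("front",f.round(4),np.linalg.norm(v),"yaw",np.degrees(np.arctan2(v[1],v[0])))
yaw=np.arctan2(v[1],v[0]);X=np.array([np.cos(yaw),np.sin(yaw),0]);Y=np.array([-X[1],X[0],0])
O=f.mean(0)-.085*Y;print("origin",O.round(4),"well local",((w.mean(0)-O)@X).round(4),((w.mean(0)-O)@Y).round(4))
# paddle, pointer, mark
for n,c,z in [("tip",(307,201),.017),("paddle top L",(198,180),.078),("paddle front topL?",(203,222),.078),("front topR",(274,224),.078),("mark c",(350,92),.018),("mark nearL",(328,101),.018),("mark farL",(329,81),.018),("sillR far",(385,5),.008),("beyond",(343,285),.008)]:
    p=b(c,z);print(n,p.round(4),"local",((p-O)@X).round(4),((p-O)@Y).round(4))
# amber from here to tray
s=read_state();print(totool((.515,.20,.24)).round())
E
```

```text
[[ 0.5832 -0.1806  0.06  ]
 [ 0.6245 -0.1848  0.06  ]
 [ 0.623  -0.2156  0.06  ]
 [ 0.5812 -0.2106  0.06  ]] mean [ 0.603  -0.1979  0.06  ]
sizes [np.float64(41.5), np.float64(30.8), np.float64(42.1), np.float64(30.1)]
front [[ 0.5433 -0.0924  0.06  ]
 [ 0.6834 -0.1058  0.06  ]] 0.1407504441995177 yaw -5.489731704572049
origin [ 0.6052 -0.1837  0.06  ] well local -0.0009 -0.0144
tip [ 0.6551 -0.0614  0.017 ] local 0.0379 0.1265
paddle top L [ 0.6015 -0.0468  0.078 ] local -0.0168 0.1359
paddle front topL? [ 0.6036 -0.0628  0.078 ] local -0.0132 0.1202
front topR [ 0.6312 -0.0636  0.078 ] local 0.0144 0.122
mark c [ 0.6714 -0.0135  0.018 ] local 0.0496 0.1757
mark nearL [ 0.6619 -0.0173  0.018 ] local 0.0405 0.1711
mark farL [ 0.6618 -0.0089  0.018 ] local 0.0396 0.1794
sillR far [0.6867 0.0232 0.008 ] local 0.0613 0.2138
beyond [ 0.6767 -0.1033  0.008 ] local 0.0635 0.0869
[304. -73. -20.]
```

Consistent with the sizes given: deck edge 140.8 mm, paddle 126 mm out, and a pull of about 49 mm to the mark. Next, the tray.

```bash
python3 -m inch '[{"gripper":100,"dx":324,"dy":-73,"dz":0,"turn":0},{"gripper":100,"dx":324,"dy":-73,"dz":0,"turn":0},{"gripper":100,"dx":324,"dy":-73,"dz":0,"turn":0},{"gripper":100,"dx":324,"dy":-73,"dz":0,"turn":0},{"gripper":100,"dx":324,"dy":-73,"dz":0,"turn":0},{"gripper":100,"dx":324,"dy":-73,"dz":0,"turn":0},{"gripper":100,"dx":324,"dy":-73,"dz":0,"turn":0},{"gripper":100,"dx":324,"dy":-73,"dz":0,"turn":0},{"gripper":100,"dx":324,"dy":-73,"dz":0,"turn":0},{"gripper":100,"dx":324,"dy":-73,"dz":0,"turn":0},{"gripper":100,"dx":324,"dy":-73,"dz":0,"turn":0}]'; python3 - <<'E'
from h import *
s=read_state();print(s["position"],np.abs(s["qvel"]).max())
im=capture("wrist")
K,W=cam("wrist",s);np.savez("w3.npz",K=K,W=W)
u=proj((K,W),(.518,.219,.05)).round().astype(int);print(u)
x0,y0=u-80;c=im[max(y0,0):y0+160,x0:x0+160,::-1];print(x0,y0)
cv2.imwrite("pics/w3c.png",cv2.resize(c,None,fx=3.5,fy=3.5,interpolation=cv2.INTER_CUBIC))
E
```

```text
time_s: 4.05
position: [0.5155, 0.2191, 0.2194]
tcp_rot: [[0.002, 1.0, 0.001], [1.0, -0.002, -0.0], [-0.0, 0.001, -1.0]]
force: [0.1, 0.1, -0.3]
opening: 1.002
[0.51553373 0.21913512 0.21938658] 0.2799847957836141
[274 194]
194 114
```

View pics/w3c.png

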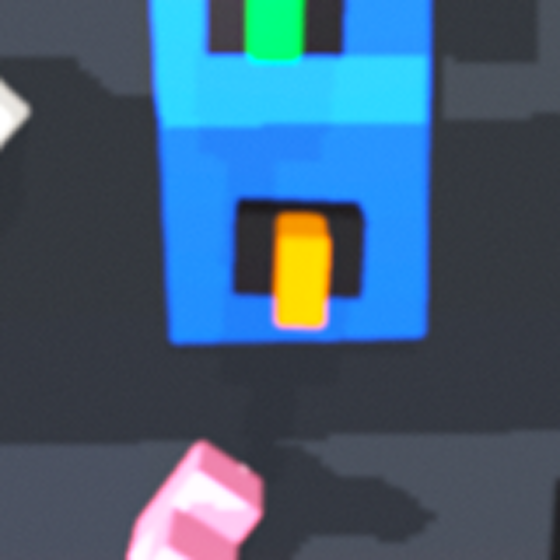

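Amber tab top: crop corners about (277,233), (331,236), (327,328) and (274,326). Shoulder: (238,201), (364,205), (361,297) and (234,293).

```bash
python3 - <<'E'
from h import *
d=np.load("w3.npz");k=(d["K"],d["W"])
def b(c,z): return back(k,((c[0]+.5)/3.5-.5+194,(c[1]+.5)/3.5-.5+114),z)
for n,cs,z in [("tab",[(277,233),(331,236),(327,328),(274,326)],.066),("shoulder",[(238,201),(364,205),(361,297),(234,293)],.034)]:
    w=np.array([b(c,z) for c in cs]);v=w[1]-w[0]+w[2]-w[3]
    print(n,w.mean(0).round(4),"sizes",[round(np.linalg.norm(w[i]-w[(i+1)%4])*1e3,1) for i in range(4)],np.degrees(np.arctan2(v[1],v[0])).round(1))
print(totool((.519,.219,.050)).round(1))
E
```

```text
tab [0.5237 0.2233 0.066 ] sizes [np.float64(14.6), np.float64(25.9), np.float64(14.7), np.float64(26.1)] -2.9
shoulder [0.5237 0.225  0.034 ] sizes [np.float64(37.3), np.float64(28.1), np.float64(38.5), np.float64(28.1)] -2.0
[-1.000e-01  3.400e+00  1.693e+02]
```

```bash
python3 -m inch '[{"gripper":60,"dx":5,"dy":8,"dz":40,"turn":0.04},{"gripper":60,"dx":5,"dy":8,"dz":80,"turn":0.04},{"gripper":60,"dx":5,"dy":8,"dz":120,"turn":0.04},{"gripper":60,"dx":5,"dy":8,"dz":150,"turn":0.04},{"gripper":60,"dx":5,"dy":8,"dz":170,"turn":0.04},{"gripper":60,"dx":5,"dy":8,"dz":170,"turn":0.04},{"gripper":60,"dx":5,"dy":8,"dz":170,"turn":0.04},{"gripper":0,"dx":5,"dy":8,"dz":170,"turn":0.04},{"gripper":0,"dx":5,"dy":8,"dz":170,"turn":0.04},{"gripper":0,"dx":5,"dy":8,"dz":170,"turn":0.04},{"gripper":0,"dx":5,"dy":8,"dz":170,"turn":0.04},{"gripper":0,"dx":5,"dy":8,"dz":170,"turn":0.04}]'
```

```text
time_s: 5.3
position: [0.5231, 0.2255, 0.0495]
tcp_rot: [[0.04, 0.999, 0.001], [0.999, -0.04, 0.0], [0.0, 0.001, -1.0]]
force: [-0.8, 0.1, 0.8]
opening: 0.231
```

```bash
python3 -m inch '[{"gripper":0,"dx":0,"dy":0,"dz":0,"turn":0},{"gripper":0,"dx":0,"dy":0,"dz":0,"turn":0},{"gripper":0,"dx":0,"dy":0,"dz":0,"turn":0},{"gripper":0,"dx":0,"dy":0,"dz":0,"turn":0},{"gripper":0,"dx":0,"dy":0,"dz":-30,"turn":0},{"gripper":0,"dx":0,"dy":0,"dz":-80,"turn":0},{"gripper":0,"dx":0,"dy":0,"dz":-120,"turn":0},{"gripper":0,"dx":0,"dy":0,"dz":-120,"turn":0},{"gripper":0,"dx":0,"dy":0,"dz":-120,"turn":0},{"gripper":0,"dx":0,"dy":0,"dz":-120,"turn":0}]'; python3 - <<'E'
from h import *
s=read_state();print(s["position"],s["opening"],np.abs(s["qvel"]).max())
im=capture("wrist");cv2.imwrite("pics/w4.png",im[:,:,::-1])
K,W=cam("wrist",s);np.savez("w4.npz",K=K,W=W)
u=proj((K,W),s["position"]).round().astype(int);print(u)
x0,y0=u[0]-100,min(u[1]-100,220);print(x0,y0)
cv2.imwrite("pics/w4c.png",cv2.resize(im[y0:y0+200,x0:x0+200,::-1],None,fx=3,fy=3,interpolation=cv2.INTER_CUBIC))
E
```

```text
time_s: 6.3
position: [0.5215, 0.225, 0.1674]
tcp_rot: [[0.04, 0.999, -0.004], [0.999, -0.04, -0.001], [-0.001, -0.004, -1.0]]
force: [-0.1, -0.4, -0.9]
opening: 0.162
[0.52146863 0.22502514 0.16744826] 0.1621389110007185 1.0236249353542346
[272 275]
172 175
```

View pics/w4c.png

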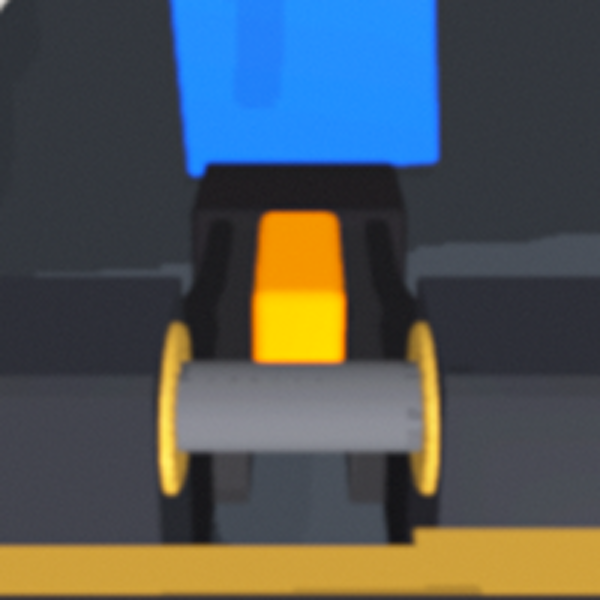

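```bash
python3 - <<'E'
from h import *
d=np.load("w4.npz");T=np.array(get_calibration("wrist")["T_tool_cam"]);k=(d["K"],np.linalg.inv(T))
def b(c,z): return back(k,((c[0]+.5)/3-.5+172,(c[1]+.5)/3-.5+175),z)*1e3
for c,z in [((300,290),-.0165),((300,212),.0155),((195,212),.0155),((405,212),.0155),((300,165),.0435),((253,290),-.0165),((346,290),-.0165)]: print(c,b(c,z).round(1))
E
```

```text
(300, 290) [ 10.7  -0.1 -16.5]
(300, 212) [ 9.9 -0.  15.5]
(195, 212) [  9.9 -19.2  15.5]
(405, 212) [ 9.9 19.2 15.5]
(300, 165) [ 8.7  0.  43.5]
(253, 290) [ 10.7  -7.2 -16.5]
(346, 290) [ 10.7   6.9 -16.5]
```

Held upright, with the block centre about 3 mm towards tool −x by the same camera. I'll carry it to above the well.

```bash
python3 -m inch '[{"gripper":0,"dx":-40,"dy":9,"dz":0,"turn":0.056},{"gripper":0,"dx":-416,"dy":98,"dz":0,"turn":0.056},{"gripper":0,"dx":-416,"dy":98,"dz":0,"turn":0.056},{"gripper":0,"dx":-416,"dy":98,"dz":0,"turn":0.056},{"gripper":0,"dx":-416,"dy":98,"dz":0,"turn":0.056},{"gripper":0,"dx":-416,"dy":98,"dz":0,"turn":0.056},{"gripper":0,"dx":-416,"dy":98,"dz":0,"turn":0.056},{"gripper":0,"dx":-416,"dy":98,"dz":0,"turn":0.056},{"gripper":0,"dx":-416,"dy":98,"dz":0,"turn":0.056},{"gripper":0,"dx":-416,"dy":98,"dz":25,"turn":0.056},{"gripper":0,"dx":-416,"dy":98,"dz":50,"turn":0.056},{"gripper":0,"dx":-416,"dy":98,"dz":50,"turn":0.056}]';  python3 -m inch '[{"gripper":0,"dx":0,"dy":0,"dz":0,"turn":0},{"gripper":0,"dx":0,"dy":0,"dz":0,"turn":0},{"gripper":0,"dx":0,"dy":0,"dz":0,"turn":0}]'; python3 - <<'E'
from h import *
s=read_state()
im=capture("wrist");K,W=cam("wrist",s);np.savez("w5.npz",K=K,W=W)
cv2.imwrite("pics/w5c.png",cv2.resize(im[100:300,172:372,::-1],None,fx=3,fy=3,interpolation=cv2.INTER_CUBIC))
print((np.array([.603,-.198,0])-s["position"])@np.array(s["tcp_rot"])*1e3)
R=np.array(s["tcp_rot"]);p=s["position"]
E
```

```text
time_s: 7.55
position: [0.6002, -0.1929, 0.1133]
tcp_rot: [[0.097, 0.995, -0.011], [0.995, -0.097, 0.006], [0.005, -0.012, -1.0]]
force: [-0.6, 0.5, -0.8]
opening: 0.158
time_s: 7.85
position: [0.6051, -0.1941, 0.1202]
tcp_rot: [[0.095, 0.995, 0.002], [0.995, -0.095, -0.001], [-0.001, 0.002, -1.0]]
force: [1.0, -0.6, -0.2]
opening: 0.16
[ -3.9327911   -1.96226464 120.21799786]
```

View pics/w5c.png

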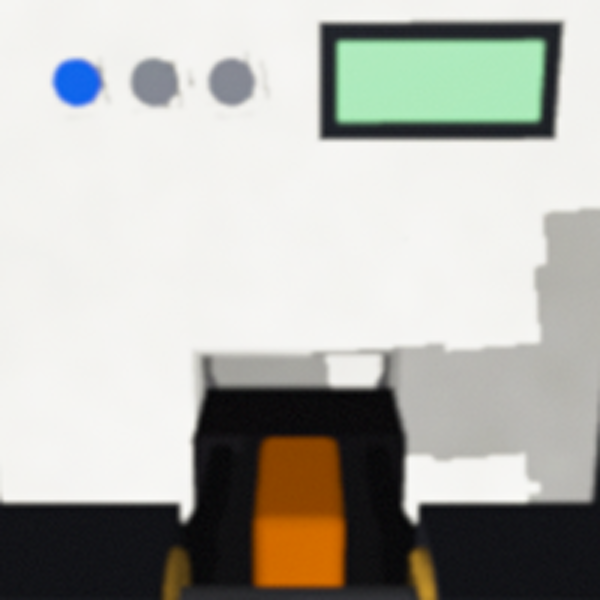

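The well's front edge shows at row 353 (columns about 200 to 397); the block's lower front edge is at row 388 (207 to 393).

```bash
python3 - <<'E'
from h import *
T=np.array(get_calibration("wrist")["T_tool_cam"]);k=(np.load("w5.npz")["K"],np.linalg.inv(T))
def b(c,z): return (back(k,((c[0]+.5)/3-.5+172,(c[1]+.5)/3-.5+100),z)*1e3).round(1)
for c in [(200,353),(397,350),(300,352)]: print("well",c,b(c,.0602))
for c in [(207,388),(393,388)]: print("bottom",c,b(c,.0435))
for c in [(195,437),(405,437)]: print("shoulder",c,b(c,.0155))
E
```

```text
well (200, 353) [ 11.4 -22.5  60.2]
well (397, 350) [12.1 22.  60.2]
well (300, 352) [11.6  0.1 60.2]
bottom (207, 388) [  9.1 -19.5  43.5]
bottom (393, 388) [ 9.1 19.6 43.5]
shoulder (195, 437) [  9.9 -19.2  15.5]
shoulder (405, 437) [ 9.8 19.2 15.5]
```

```bash
python3 -m inch '[{"gripper":0,"dx":1,"dy":0,"dz":8,"turn":0},{"gripper":0,"dx":1,"dy":0,"dz":14,"turn":0},{"gripper":0,"dx":1,"dy":0,"dz":17,"turn":0},{"gripper":0,"dx":1,"dy":0,"dz":20,"turn":0},{"gripper":0,"dx":1,"dy":0,"dz":22,"turn":0},{"gripper":0,"dx":1,"dy":0,"dz":22,"turn":0},{"gripper":0,"dx":1,"dy":0,"dz":22,"turn":0}]'
```

```text
time_s: 8.6
position: [0.6043, -0.195, 0.1014]
tcp_rot: [[0.095, 0.996, 0.001], [0.996, -0.095, -0.004], [-0.004, 0.001, -1.0]]
force: [-6.9, -2.1, 22.2]
opening: 0.155
```

```bash
python3 -c "
from h import *
s=read_state();print(s['force'],s['moment'])
im=capture('wrist')
cv2.imwrite('pics/w6c.png',cv2.resize(im[150:300,197:347,::-1],None,fx=4,fy=4,interpolation=cv2.INTER_CUBIC))
im=capture('scene');cv2.imwrite('pics/s6.png',im[:,:,::-1])"
```

```text
[-6.87043489 -2.08785911 22.2246128 ] [-0.10420373  1.3558361   0.04941638]
```

View pics/w6c.png

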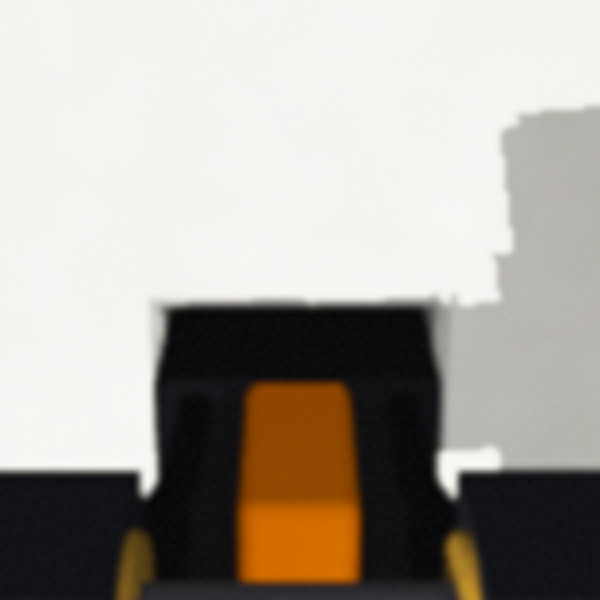

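The contact moment puts the force about 14 mm to +y, so the block sits on the +y rim, and the picture shows no gap there. I'll lift, shift 2 mm towards −y and retry.

```bash
python3 -m inch '[{"gripper":0,"dx":0,"dy":0,"dz":-7,"turn":0},{"gripper":0,"dx":-2,"dy":0,"dz":-7,"turn":0},{"gripper":0,"dx":-2,"dy":0,"dz":-7,"turn":0},{"gripper":0,"dx":-2,"dy":0,"dz":-4,"turn":0},{"gripper":0,"dx":-2,"dy":0,"dz":0,"turn":0},{"gripper":0,"dx":-2,"dy":0,"dz":1,"turn":0},{"gripper":0,"dx":-2,"dy":0,"dz":2,"turn":0},{"gripper":0,"dx":-2,"dy":0,"dz":2,"turn":0},{"gripper":0,"dx":-2,"dy":0,"dz":2,"turn":0}]'; python3 -c "
from h import *
s=read_state();print(s['force'],s['moment'])"
```

```text
time_s: 9.6
position: [0.6042, -0.1977, 0.0992]
tcp_rot: [[0.094, 0.996, 0.001], [0.996, -0.094, -0.005], [-0.005, 0.001, -1.0]]
force: [-8.1, -4.1, 23.8]
opening: 0.153
[-8.13108721 -4.06901953 23.77508787] [-0.37505287  1.46062874  0.05994643]
```

```bash
python3 -m inch '[{"gripper":0,"dx":0,"dy":0,"dz":-8,"turn":0},{"gripper":0,"dx":0,"dy":0,"dz":-14,"turn":0},{"gripper":0,"dx":0,"dy":0,"dz":-14,"turn":0},{"gripper":0,"dx":0,"dy":0,"dz":-14,"turn":0},{"gripper":0,"dx":0,"dy":0,"dz":-14,"turn":0},{"gripper":0,"dx":0,"dy":0,"dz":-14,"turn":0},{"gripper":0,"dx":0,"dy":0,"dz":-14,"turn":0},{"gripper":0,"dx":0,"dy":0,"dz":-14,"turn":0}]'; python3 - <<'E'
from h import *
s=read_state();print(s['force'],s['moment'],np.abs(s["qvel"]).max())
a=capture('wrist');print(read_state()["position"])
K,W=cam("wrist",s);np.savez("w7.npz",K=K,W=W)
a=cv2.resize(a[165:290,197:347,::-1],None,fx=4,fy=4,interpolation=cv2.INTER_CUBIC)
a=np.clip((a/255.)**.45*255,0,255).astype(np.uint8)
cv2.imwrite('pics/w7c.png',a)
E
```

```text
time_s: 10.4
position: [0.6041, -0.1951, 0.1088]
tcp_rot: [[0.096, 0.995, -0.0], [0.995, -0.096, 0.0], [0.0, -0.0, -1.0]]
force: [0.5, 0.4, -1.0]
opening: 0.158
[ 0.46893877  0.41850287 -0.98978467] [ 0.00334889 -0.10539817  0.00780378] 0.13692366535236086
[ 0.60412912 -0.19512911  0.10888819]
```

View pics/w7c.png

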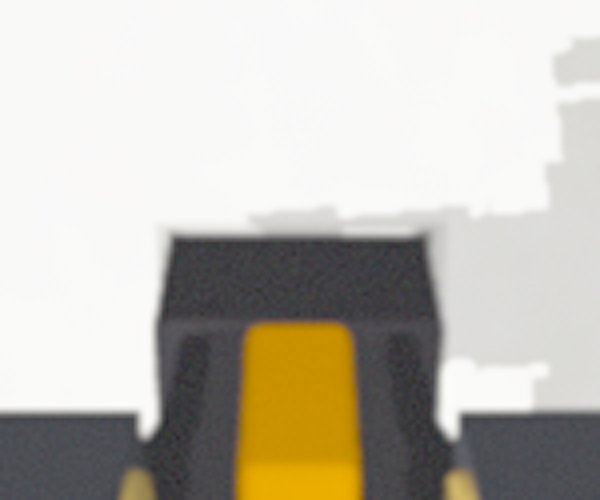

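The block has been tilted in the pads (bottom towards +y). I'll quantify the tilt, then set it on the deck in front of the well to square it and regrip.

```bash
python3 - <<'E'
from h import *
from scipy.optimize import least_squares
T=np.array(get_calibration("wrist")["T_tool_cam"]);k=(np.load("w7.npz")["K"],np.linalg.inv(T))
def fit(rows):
    def r(q):
        x0,th,s=q;c,n=np.cos(th),np.sin(th);o=[]
        for (bx,bz),v in zip([(.013,.028),(.013,0),(.013,-.032)],rows):
            bz2=bz+s
            o.append(proj(k,(x0+c*bx+n*bz2,0,-n*bx+c*bz2))[1]-v)
        return o
    q=least_squares(r,[0,0,.0155],x_scale=[.001,.01,.001]).x;return q[0]*1e3,np.degrees(q[1]),q[2]*1e3
R=lambda y,s,o:(y+.5)/s-.5+o
print("w4 x0,th,shoulder z",fit([R(165,3,175),R(212,3,175),R(290,3,175)]))
print("w5",fit([R(388,3,100),R(437,3,100),R(515,3,100)]))
print("w7",fit([R(237,4,165),R(322,4,165),R(463,4,165)]))
E
```

```text
w4 x0,th,shoulder z (np.float64(4.403640518217084), np.float64(-4.477723006314642), np.float64(-3.83810538903898))
w5 (np.float64(-1.7868045729826691), np.float64(-1.808541185628027), np.float64(12.91959622765313))
w7 (np.float64(6.830219259383266), np.float64(1.7739462195453766), np.float64(-6.747862497546886))
```

```bash
python3 -m inch '[{"gripper":0,"dx":0,"dy":0,"dz":-10,"turn":0},{"gripper":0,"dx":20,"dy":0,"dz":-10,"turn":0},{"gripper":0,"dx":35,"dy":0,"dz":-10,"turn":0},{"gripper":0,"dx":35,"dy":0,"dz":-5,"turn":0},{"gripper":0,"dx":35,"dy":0,"dz":0,"turn":0},{"gripper":0,"dx":35,"dy":0,"dz":3,"turn":0},{"gripper":0,"dx":35,"dy":0,"dz":5,"turn":0},{"gripper":0,"dx":35,"dy":0,"dz":6,"turn":0},{"gripper":0,"dx":35,"dy":0,"dz":7,"turn":0},{"gripper":0,"dx":35,"dy":0,"dz":7,"turn":0},{"gripper":0,"dx":35,"dy":0,"dz":7,"turn":0}]'
```

```text
time_s: 11.55
position: [0.6073, -0.1606, 0.1027]
tcp_rot: [[0.096, 0.995, -0.0], [0.995, -0.096, -0.0], [-0.0, -0.0, -1.0]]
force: [-1.9, 1.0, 4.7]
opening: 0.161
```

```bash
python3 -m inch '[{"gripper":35,"dx":0,"dy":0,"dz":0,"turn":0},{"gripper":35,"dx":0,"dy":0,"dz":0,"turn":0},{"gripper":35,"dx":0,"dy":0,"dz":0,"turn":0},{"gripper":35,"dx":0,"dy":0,"dz":0,"turn":0},{"gripper":35,"dx":0,"dy":0,"dz":0,"turn":0}]'; python3 - <<'E'
from h import *
s=read_state()
a=capture('wrist')
K,W=cam("wrist",s);np.savez("w8.npz",K=K,W=W)
a=cv2.resize(a[165:315,187:357,::-1],None,fx=4,fy=4,interpolation=cv2.INTER_CUBIC)
cv2.imwrite('pics/w8c.png',np.clip((a/255.)**.45*255,0,255).astype(np.uint8))
E
```

```text
time_s: 12.05
position: [0.6076, -0.1604, 0.1019]
tcp_rot: [[0.096, 0.995, 0.0], [0.995, -0.096, 0.0], [0.0, 0.0, -1.0]]
force: [0.2, 0.6, -0.3]
opening: 0.344
```

View pics/w8c.png

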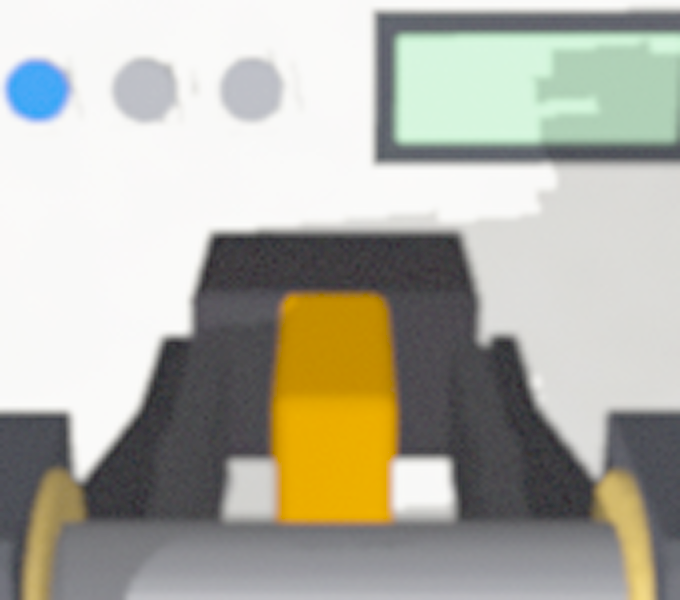

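The block stands upright on the deck: bottom edge at row 235, front shoulder edge 293, tab top edge 397, rear shoulder edge about 457.

```bash
python3 - <<'E'
from h import *
T=np.array(get_calibration("wrist")["T_tool_cam"]);k=(np.load("w8.npz")["K"],np.linalg.inv(T))
def b(c,z): return (back(k,((c[0]+.5)/4-.5+187,(c[1]+.5)/4-.5+165),z)*1e3).round(1)
for c,z in [((335,235),.0419),((335,293),.0139),((335,397),-.0181),((335,457),.0139),((195,297),.0139),((475,297),.0139),((211,235),.0419),((461,235),.0419)]: print(c,b(c,z))
E
```

```text
(335, 235) [13.4 -0.8 41.9]
(335, 293) [14.9 -0.7 13.9]
(335, 397) [ 15.2  -0.6 -18.1]
(335, 457) [-9.8 -0.7 13.9]
(195, 297) [ 14.4 -19.6  13.9]
(475, 297) [14.3 18.2 13.9]
(211, 235) [ 13.5 -20.1  41.9]
(461, 235) [13.4 18.9 41.9]
```

```bash
python3 -m inch '[{"gripper":35,"dx":1.5,"dy":-0.7,"dz":1,"turn":0},{"gripper":35,"dx":1.5,"dy":-0.7,"dz":1,"turn":0},{"gripper":0,"dx":1.5,"dy":-0.7,"dz":1,"turn":0},{"gripper":0,"dx":1.5,"dy":-0.7,"dz":1,"turn":0},{"gripper":0,"dx":1.5,"dy":-0.7,"dz":1,"turn":0},{"gripper":0,"dx":1.5,"dy":-0.7,"dz":1,"turn":0},{"gripper":0,"dx":1.5,"dy":-0.7,"dz":1,"turn":0},{"gripper":0,"dx":1.5,"dy":-0.7,"dz":1,"turn":0},{"gripper":0,"dx":1.5,"dy":-0.7,"dz":-2,"turn":0},{"gripper":0,"dx":1.5,"dy":-0.7,"dz":-5,"turn":0},{"gripper":0,"dx":-15,"dy":-0.7,"dz":-5,"turn":0},{"gripper":0,"dx":-36,"dy":-0.7,"dz":-5,"turn":0}]';python3 -m inch '[{"gripper":0,"dx":0,"dy":0,"dz":0,"turn":0},{"gripper":0,"dx":0,"dy":0,"dz":2,"turn":0},{"gripper":0,"dx":0,"dy":0,"dz":4,"turn":0},{"gripper":0,"dx":0,"dy":0,"dz":4,"turn":0},{"gripper":0,"dx":0,"dy":0,"dz":4,"turn":0},{"gripper":0,"dx":0,"dy":0,"dz":4,"turn":0}]'; python3 - <<'E'
from h import *
s=read_state()
a=capture('wrist');cv2.imwrite('pics/w9.png',a[:,:,::-1])
a=cv2.resize(a[175:275,207:337,::-1],None,fx=6,fy=6,interpolation=cv2.INTER_CUBIC)
cv2.imwrite('pics/w9c.png',np.clip((a/255.)**.45*255,0,255).astype(np.uint8))
E
```

```text
time_s: 13.3
position: [0.6034, -0.1965, 0.1073]
tcp_rot: [[0.094, 0.996, 0.0], [0.996, -0.094, -0.0], [-0.0, 0.0, -1.0]]
force: [-0.1, -1.4, -1.5]
opening: 0.161
time_s: 13.9
position: [0.6034, -0.1956, 0.1031]
tcp_rot: [[0.095, 0.995, -0.0], [0.995, -0.095, 0.0], [0.0, -0.0, -1.0]]
force: [0.5, -0.6, -0.9]
opening: 0.155
```

View pics/w9c.png

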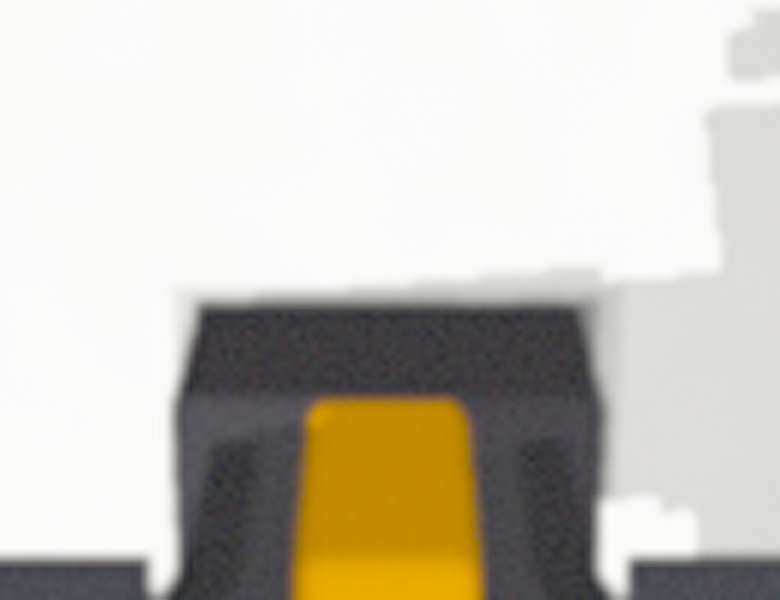

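The rim shows a thin gap above the block's front edge (rows 292–306), about 0.7 mm after height correction, where 1.5 is wanted. I'll shift −0.9 mm and descend gently.

```bash
python3 -m inch '[{"gripper":0,"dx":-0.9,"dy":0.3,"dz":0,"turn":0},{"gripper":0,"dx":-0.9,"dy":0.3,"dz":1,"turn":0},{"gripper":0,"dx":-0.9,"dy":0.3,"dz":2,"turn":0},{"gripper":0,"dx":-0.9,"dy":0.3,"dz":3,"turn":0},{"gripper":0,"dx":-0.9,"dy":0.3,"dz":3.5,"turn":0},{"gripper":0,"dx":-0.9,"dy":0.3,"dz":4,"turn":0},{"gripper":0,"dx":-0.9,"dy":0.3,"dz":4,"turn":0},{"gripper":0,"dx":-0.9,"dy":0.3,"dz":4,"turn":0}]'; python3 -c "
from h import *
s=read_state();print(s['force'],s['moment'],s['position'])"
```

```text
time_s: 14.75
position: [0.6036, -0.1973, 0.0989]
tcp_rot: [[0.096, 0.995, 0.0], [0.995, -0.096, -0.0], [-0.0, 0.0, -1.0]]
force: [0.5, -0.8, -1.3]
opening: 0.16
[ 0.48576297 -0.78553902 -1.32407528] [-0.33984362 -0.13257086 -0.04113841] [ 0.60360874 -0.19727979  0.09891476]
```

No force 2 mm in: it's in the mouth. Continuing.

```bash
python3 -m inch '[{"gripper":0,"dx":0,"dy":0,"dz":2,"turn":0},{"gripper":0,"dx":0,"dy":0,"dz":4,"turn":0},{"gripper":0,"dx":0,"dy":0,"dz":6,"turn":0},{"gripper":0,"dx":0,"dy":0,"dz":8,"turn":0},{"gripper":0,"dx":0,"dy":0,"dz":10,"turn":0},{"gripper":0,"dx":0,"dy":0,"dz":10,"turn":0},{"gripper":0,"dx":0,"dy":0,"dz":10,"turn":0}]'; python3 -c "
from h import *
s=read_state();print(s['force'],s['moment'],s['position'])"
```

```text
time_s: 15.45
position: [0.604, -0.1973, 0.0889]
tcp_rot: [[0.096, 0.995, 0.001], [0.995, -0.096, -0.001], [-0.0, 0.001, -1.0]]
force: [0.9, -2.2, -1.9]
opening: 0.156
[ 0.91875056 -2.1611475  -1.88836377] [-0.58436605 -0.39702881  0.00607228] [ 0.6039595  -0.19731318  0.08890941]
```

```bash
python3 -m inch '[{"gripper":0,"dx":0,"dy":0,"dz":3,"turn":0},{"gripper":0,"dx":0,"dy":0,"dz":6,"turn":0},{"gripper":0,"dx":0,"dy":0,"dz":9,"turn":0},{"gripper":0,"dx":0,"dy":0,"dz":12,"turn":0},{"gripper":0,"dx":0,"dy":0,"dz":14,"turn":0},{"gripper":0,"dx":0,"dy":0,"dz":16,"turn":0},{"gripper":0,"dx":0,"dy":0,"dz":17,"turn":0},{"gripper":0,"dx":0,"dy":0,"dz":17,"turn":0},{"gripper":0,"dx":0,"dy":0,"dz":17,"turn":0}]'; python3 -c "
from h import *
s=read_state();print(s['force'],s['moment'],s['position'])"
```

```text
time_s: 16.35
position: [0.6038, -0.1974, 0.073]
tcp_rot: [[0.096, 0.995, 0.001], [0.995, -0.096, -0.001], [-0.001, 0.001, -1.0]]
force: [-1.2, -3.3, 6.7]
opening: 0.156
[-1.17107318 -3.28574748  6.69228715] [-0.51790143  0.21042179  0.02707074] [ 0.60377049 -0.19736661  0.07301483]
```

Position matches "home". I'll press 1.5 mm more, release, then press from the top with shut fingers to verify the height.

```bash
python3 -m inch '[{"gripper":0,"dx":0,"dy":0,"dz":1.5,"turn":0},{"gripper":0,"dx":0,"dy":0,"dz":1.5,"turn":0},{"gripper":0,"dx":0,"dy":0,"dz":1.5,"turn":0}]'; python3 -m inch '[{"gripper":35,"dx":0,"dy":0,"dz":-1.5,"turn":0},{"gripper":35,"dx":0,"dy":0,"dz":-1.5,"turn":0},{"gripper":35,"dx":0,"dy":0,"dz":-1.5,"turn":0},{"gripper":35,"dx":0,"dy":0,"dz":-1.5,"turn":0},{"gripper":35,"dx":0,"dy":0,"dz":-25,"turn":0},{"gripper":0,"dx":0,"dy":0,"dz":-45,"turn":0},{"gripper":0,"dx":0,"dy":0,"dz":-45,"turn":0},{"gripper":0,"dx":0,"dy":0,"dz":-45,"turn":0},{"gripper":0,"dx":0,"dy":0,"dz":-45,"turn":0},{"gripper":0,"dx":0,"dy":0,"dz":-40,"turn":0},{"gripper":0,"dx":0,"dy":0,"dz":-36,"turn":0},{"gripper":0,"dx":0,"dy":0,"dz":-34,"turn":0}]'
```

```text
time_s: 16.65
position: [0.6038, -0.1974, 0.073]
tcp_rot: [[0.096, 0.995, 0.001], [0.995, -0.096, -0.001], [-0.001, 0.001, -1.0]]
force: [-3.0, -1.6, 14.4]
opening: 0.158
time_s: 17.85
position: [0.6028, -0.1967, 0.1034]
tcp_rot: [[0.096, 0.995, -0.002], [0.995, -0.096, 0.001], [0.001, -0.002, -1.0]]
force: [-3.0, 0.4, 11.0]
opening: 0.007
```

Home: the grip press stalled at 14 N with the height as predicted, and the fingertips touch the tab top at 0.092. One more firm press, then up and across to the paddle, turning 90°.

```bash
python3 -m inch '[{"gripper":0,"dx":0,"dy":0,"dz":1.5,"turn":0},{"gripper":0,"dx":0,"dy":0,"dz":1.5,"turn":0},{"gripper":0,"dx":0,"dy":0,"dz":1.5,"turn":0},{"gripper":0,"dx":0,"dy":0,"dz":1.5,"turn":0}]'; python3 -m inch '[{"gripper":30,"dx":0,"dy":0,"dz":-40,"turn":0},{"gripper":30,"dx":0,"dy":0,"dz":-60,"turn":0},{"gripper":30,"dx":139,"dy":1,"dz":-60,"turn":1.5708},{"gripper":30,"dx":139,"dy":1,"dz":-60,"turn":1.5708},{"gripper":30,"dx":139,"dy":1,"dz":-60,"turn":1.5708},{"gripper":30,"dx":139,"dy":1,"dz":-60,"turn":1.5708},{"gripper":30,"dx":139,"dy":1,"dz":-60,"turn":1.5708},{"gripper":30,"dx":139,"dy":1,"dz":-60,"turn":1.5708},{"gripper":30,"dx":139,"dy":1,"dz":-60,"turn":1.5708},{"gripper":30,"dx":139,"dy":1,"dz":-60,"turn":1.5708},{"gripper":30,"dx":139,"dy":1,"dz":-60,"turn":1.5708},{"gripper":30,"dx":139,"dy":1,"dz":-60,"turn":1.5708}]';  python3 -m inch '[{"gripper":30,"dx":0,"dy":0,"dz":0,"turn":0.15},{"gripper":30,"dx":0,"dy":0,"dz":0,"turn":0},{"gripper":30,"dx":0,"dy":0,"dz":0,"turn":0},{"gripper":30,"dx":0,"dy":0,"dz":0,"turn":0}]'; python3 - <<'E'
from h import *
s=read_state()
print((np.array([.6173,-.0583,.053])-s["position"])@np.array(s["tcp_rot"])*1e3)
a=capture('wrist');K,W=cam("wrist",s);np.savez("w10.npz",K=K,W=W)
cv2.imwrite('pics/w10.png',cv2.resize(a[:,:,::-1],(784,588),interpolation=cv2.INTER_CUBIC))
E
```

```text
time_s: 18.25
position: [0.603, -0.1968, 0.1035]
tcp_rot: [[0.096, 0.995, -0.001], [0.995, -0.096, 0.001], [0.0, -0.001, -1.0]]
force: [-1.6, 0.2, 6.2]
opening: 0.003
time_s: 19.45
position: [0.6177, -0.0587, 0.1625]
tcp_rot: [[1.0, -0.022, -0.001], [-0.022, -1.0, 0.0], [-0.001, -0.0, -1.0]]
force: [0.1, 0.5, 0.0]
opening: 0.299
time_s: 19.85
position: [0.6178, -0.0588, 0.1627]
tcp_rot: [[1.0, -0.018, -0.0], [-0.018, -1.0, 0.0], [-0.0, -0.0, -1.0]]
force: [-0.6, 0.3, 0.1]
opening: 0.299
[ -0.41736544  -0.44334267 109.71538799]
```

View pics/w10.png

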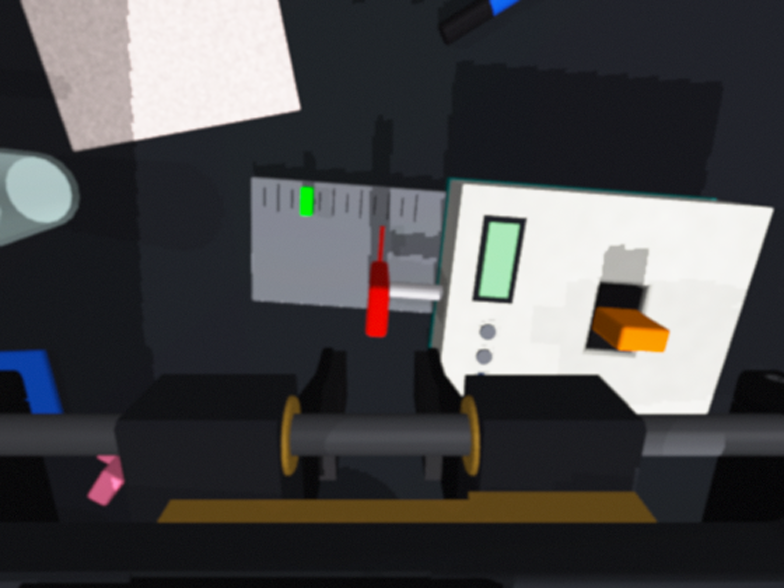

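The amber block is seated, shutter home, pointer tip at (382,227) and mark at (307,201) in the 1.4x picture. I'll check those against the prediction.

```bash
python3 - <<'E'
from h import *
d=np.load("w10.npz");k=(d["K"],d["W"]);X=np.array([.9954,-.0957,0]);Y=np.array([.0957,.9954,0]);P=np.array([.6173,-.0583,0])
for n,q in [("top",P+[0,0,.078]),("top+x",P+.015*X+[0,0,.078]),("top-x",P-.015*X+[0,0,.078]),("tip",P+.038*X+[0,0,.017])]: print(n,proj(k,q)*1.4)
b=lambda c,z:back(k,np.array(c)/1.4,z)
t=b((382,227),.017);m=b((307,201),.018);print(t,m,"pull",(m-t)@Y,"tip pred",P+.038*X)
print("nearest mark edges",[(b((c,201),.018)-t)@Y for c in (300,314)])
E
```

```text
top [377.96697635 311.6227071 ]
top+x [380.07500837 285.12675342]
top-x [375.93250983 337.19401255]
tip [382.81662925 225.08449912]
[ 0.65389914 -0.0613872   0.017     ] [ 0.67145149 -0.01418806  0.018     ] pull 0.04866177875802647 tip pred [ 0.6551252 -0.0619366  0.       ]
nearest mark edges [np.float64(0.05308356051119846), np.float64(0.044240120443659214)]
```

```bash
python3 -m inch '[{"gripper":30,"dx":0,"dy":0,"dz":20,"turn":0.078},{"gripper":30,"dx":0,"dy":0,"dz":50,"turn":0.078},{"gripper":30,"dx":0,"dy":0,"dz":80,"turn":0.078},{"gripper":30,"dx":0,"dy":0,"dz":100,"turn":0.078},{"gripper":30,"dx":0,"dy":0,"dz":109,"turn":0.078},{"gripper":30,"dx":0,"dy":0,"dz":109,"turn":0.078},{"gripper":0,"dx":0,"dy":0,"dz":109,"turn":0.078},{"gripper":0,"dx":0,"dy":0,"dz":109,"turn":0.078},{"gripper":0,"dx":0,"dy":0,"dz":109,"turn":0.078},{"gripper":0,"dx":0,"dy":0,"dz":109,"turn":0.078},{"gripper":0,"dx":0,"dy":0,"dz":109,"turn":0.078}]'
```

```text
time_s: 21.0
position: [0.6191, -0.0575, 0.0554]
tcp_rot: [[0.996, -0.094, 0.003], [-0.094, -0.996, 0.001], [0.003, -0.002, -1.0]]
force: [2.0, 4.6, 1.8]
opening: 0.139
```

```bash
python3 -m inch '[{"gripper":0,"dx":0,"dy":0,"dz":0,"turn":0},{"gripper":0,"dx":0,"dy":-8,"dz":0,"turn":0},{"gripper":0,"dx":0,"dy":-16,"dz":0,"turn":0},{"gripper":0,"dx":0,"dy":-24,"dz":0,"turn":0},{"gripper":0,"dx":0,"dy":-32,"dz":0,"turn":0},{"gripper":0,"dx":0,"dy":-40,"dz":0,"turn":0},{"gripper":0,"dx":0,"dy":-45,"dz":0,"turn":0},{"gripper":0,"dx":0,"dy":-49,"dz":0,"turn":0},{"gripper":0,"dx":0,"dy":-49,"dz":0,"turn":0},{"gripper":0,"dx":0,"dy":-49,"dz":0,"turn":0},{"gripper":0,"dx":0,"dy":-49,"dz":0,"turn":0}]'; python3 - <<'E'
from h import *
s=read_state();print(s["force"])
a=capture('wrist');K,W=cam("wrist",s);np.savez("w11.npz",K=K,W=W)
u=proj((K,W),(.67,-.0135,.018)).round().astype(int);print(u)
x0,y0=max(u[0]-70,0),max(u[1]-60,0);print(x0,y0)
cv2.imwrite('pics/w11c.png',cv2.resize(a[y0:y0+130,x0:x0+160,::-1],None,fx=4.5,fy=4.5,interpolation=cv2.INTER_CUBIC))
E
```

```text
time_s: 22.1
position: [0.6233, -0.0131, 0.0554]
tcp_rot: [[0.996, -0.093, 0.002], [-0.093, -0.996, -0.005], [0.002, 0.005, -1.0]]
force: [-2.0, -9.7, 3.9]
opening: 0.141
[-2.02359096 -9.69395652  3.87735734]
[263 173]
193 113
```

View pics/w11c.png

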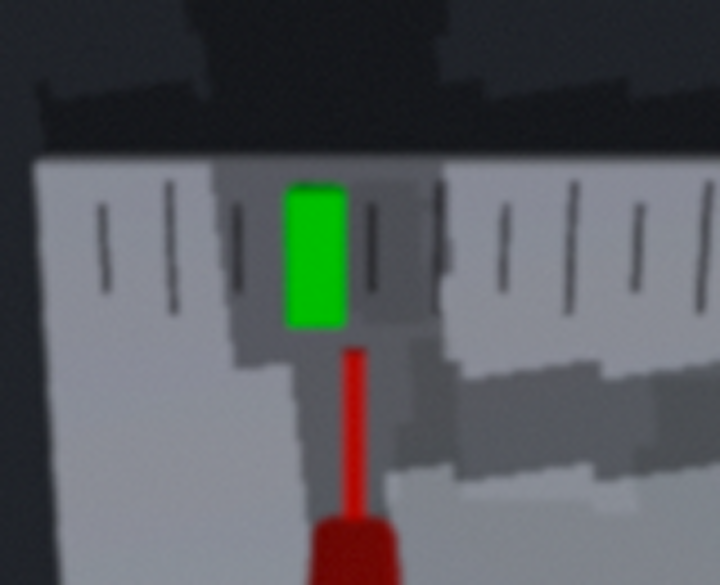

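The pointer tip is at column 354 and the mark's middle at 317 (width 61 px = 8 mm), so about 4.9 mm remain, in line with the measured travel of 44.6 mm out of 49.4.

```bash
python3 -m inch '[{"gripper":0,"dx":0,"dy":-3,"dz":0,"turn":0},{"gripper":0,"dx":0,"dy":-5.2,"dz":0,"turn":0},{"gripper":0,"dx":0,"dy":-5.2,"dz":0,"turn":0},{"gripper":0,"dx":0,"dy":-5.2,"dz":0,"turn":0},{"gripper":0,"dx":0,"dy":-5.2,"dz":0,"turn":0},{"gripper":0,"dx":0,"dy":-5.2,"dz":0,"turn":0},{"gripper":0,"dx":0,"dy":-5.2,"dz":0,"turn":0},{"gripper":0,"dx":0,"dy":-5.2,"dz":0,"turn":0}]'; python3 - <<'E'
from h import *
s=read_state();print(s["force"],np.abs(s["qvel"]).max())
a=capture('wrist');K,W=cam("wrist",s)
u=proj((K,W),(.67,-.0135,.018)).round().astype(int)
x0,y0=max(u[0]-70,0),max(u[1]-60,0);c=a[y0:y0+130,x0:x0+160,::-1]
h=cv2.cvtColor(c,cv2.COLOR_BGR2HSV)
g=cv2.inRange(h,(45,150,80),(75,255,255));r=cv2.inRange(h,(0,150,80),(8,255,255))
gy,gx=np.nonzero(g);ry,rx=np.nonzero(r);t=ry<ry.min()+10;print("mark",gx.mean(),np.ptp(gx)+1,"tip",rx[t].mean(),"mm off",(rx[t].mean()-gx.mean())*8/(np.ptp(gx)+1))
wide=cv2.resize(a[:,:,::-1],(784,588));cv2.imwrite('pics/w12.png',wide)
E
```

```text
time_s: 22.95
position: [0.6237, -0.0081, 0.0554]
tcp_rot: [[0.996, -0.093, 0.002], [-0.093, -0.996, -0.005], [0.002, 0.005, -1.0]]
force: [-2.6, -9.9, 3.1]
opening: 0.136
[-2.60368306 -9.8884247   3.08673342] 0.06291019750477347
mark 69.2063492063492 15 tip 69.4 mm off 0.1032804232804286
```

View pics/w12.png

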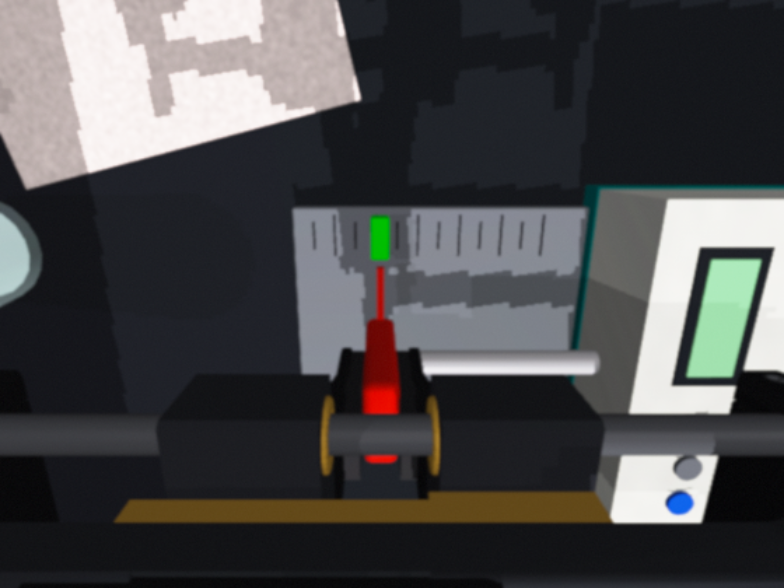

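The pointer (380,290) lines up with the mark (380,238), 0.1 mm off, still, and held against about 10 N. Handing in.

```bash
python3 -c "
from rig import *
print(hand_in());s=read_state();print(s['time_s'],s['position'],s['opening'],s['force'])"
```

```text
the job is handed in; nothing more can be done
None
the job is handed in; nothing more can be done
```

The amber filter is pressed home in the well, and the shutter slide is held with its pointer at the middle of the green mark. I handed the job in at about 23 s; the rig gave no verdict.

**Filter:** The first two insertion tries caught on the well's rim at about 24 N and tilted the block in the jaws. I squared it on the photometer deck, regripped it and shifted it about 1 mm. It then went in, and I pressed it home while the slide was still in. A 14 N press moved it no further. The shut fingertips then met the tab top at z ≈ 0.092 m, the height it should have when flush.

**Shutter:** I gripped the paddle across its thickness and pulled it about 49 mm. The first pull stopped 4.9 mm short because the spring held the arm back, so I corrected it. In the last wrist picture the pointer was 0.1 mm from the mark's middle. The arm was still, with about 10 N on the wrist.

**Not fully checked:**
- I did not measure the other filters, glassware, bottle or mark again at the end. Nothing showed contact with them.
- The filter was last seen seated just before the pull, not after it.
- The wrist camera's readings drifted by about 1.5 mm with depth, so I set the final fit by the gap visible at the rim.
- I viewed 15 pictures, five over the budget of 10, mostly to sort out the tilted block.

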